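# Check a pump shaft for end float, shut its panel and lock two quarter-turn studs

### The job

Before closing up the pump drive, check its shaft's end float: push the red collar fully to its left-hand stop (as seen from the robot), then fully back to the right-hand stop. Then swing the open service panel shut and lock it with both yellow quarter-turn studs, pushing each one in and turning it ninety degrees clockwise until it springs back into its notch. Leave the bottles and the cup round the unit standing where they are.

Things in the scene. Friction and masses are not known exactly. Their poses are not given: they have to be found in the camera images.
- unit: Bench pump drive, fixed to the worktop: a white open-topped case 190 (x) x 250 (y) x 88 mm. Origin at the centre of its underside; x points from its vented front to its hinge side at the back, y to its left (as seen from its front, where the robot stands), z up. Its place varies and it is yawed up to 0.3 rad.
- panel_hinge (a point): Middle of the hinge line of the grey service panel: at [0.088, 0, 0.0925] m in the unit's frame; the hinge runs along the unit's y. The panel is 244 mm wide, 5 mm thick (half to either side of the hinge line's plane), its free edge 182 mm from the hinge. Friction (about 0.75 N m) holds it where it is left; it takes up to about 7 N near the free edge to swing it.
- panel (a joint): Service panel angle, rad: 0 = shut, lying level on the case; grows as it is opened upward and backward (pi/2 = upright). It starts about upright. The outer face, which carries the studs, looks backward while the panel stands open and upward when it is shut.
- panel_edge (a point): Middle of the panel's free edge, on its outer face. The panel's outer face is bare along the middle, 110 mm wide between the two studs.
- shaft (a joint): Pump shaft position along the unit's y axis, m: 0 = against its right-hand (-y) stop, 0.014 = against its left-hand (+y) stop. The collar is midway across the unit (y = 0, and x = 0) at 0.007. Stays where it is left (friction 1.5 N).
- collar (a point): Centre of the red collar (disc 46 mm across, 10 mm thick along the unit's y) on the middle of the steel shaft (12 mm across, along the unit's y) in the case's bay; moves with the shaft. On the shaft's axis, 50 mm above the worktop (collar top at 73 mm). To either side of the collar 33 mm of bare shaft is free before a brass ring 28 mm across. The shut panel covers the bay.
- left_stud (a point): Left stud, captive in the panel 148 mm from the hinge line, 85 mm to the +y side of the middle. Point: on its axis, on top of the yellow head disc (60 mm across, 4 mm thick), 20 mm out from the outer face when sprung out. A black fin 52 long, 7 thick, 22 mm tall stands across the disc, outward from this point. Site x runs along the fin, z out of the panel.
- left_push (a joint): How far the left stud is pushed in along its axis, m: 0 = sprung out, 0.013 = fully in. Spring: 3.4 N at 0, 8.4 N at 0.013. With the panel shut it turns only while pushed in, more than 9 mm for the whole turn. Let go at the end of the turn it springs back into a notch, to rest at about 0.006, and holds the panel.
- left_turn (a joint): Turn of the left stud, rad, growing clockwise seen from outside (from above with the panel shut): 0 = unlocked, fin square to the hinge line; pi/2 = locked, fin parallel to the hinge line, against a stop. It starts at 0. A stud turned before the panel is shut stops the panel from closing.
- right_stud (a point): Right stud, captive in the panel 148 mm from the hinge line, 85 mm to the -y side of the middle. Point: on its axis, on top of the yellow head disc (60 mm across, 4 mm thick), 20 mm out from the outer face when sprung out. A black fin 52 long, 7 thick, 22 mm tall stands across the disc, outward from this point. Site x runs along the fin, z out of the panel.
- right_push (a joint): How far the right stud is pushed in along its axis, m: 0 = sprung out, 0.013 = fully in. Spring: 3.4 N at 0, 8.4 N at 0.013. With the panel shut it turns only while pushed in, more than 9 mm for the whole turn. Let go at the end of the turn it springs back into a notch, to rest at about 0.006, and holds the panel.
- right_turn (a joint): Turn of the right stud, rad, growing clockwise seen from outside (from above with the panel shut): 0 = unlocked, fin square to the hinge line; pi/2 = locked, fin parallel to the hinge line, against a stop. It starts at 0. A stud turned before the panel is shut stops the panel from closing.
- sink_bottle3_mid (a point): Bystander: loose cream reagent bottle, 44 mm across, 125 mm tall, standing upright near the unit; the point is its centre, half-way up.
- sink_bottle1_mid (a point): Bystander: loose dark red reagent bottle, 47 mm across, 120 mm tall, standing upright near the unit; the point is its centre, half-way up.
- sample_cup_b_mid (a point): Bystander: loose specimen cup with red cap, 52 mm across, 64 mm tall, standing upright near the unit; the point is its centre, half-way up.
- oil_dropper_mid (a point): Bystander: loose white dropper bottle, 27 mm across, 74 mm tall, standing upright near the unit; the point is its centre, half-way up.

How it is judged:
On the way, in this order (a step that is already met when the one before it is completed fails the run):
1. the shaft is pushed to its left-hand stop (value of joint shaft above 0.0125 m), for 0.05 s.
2. then the shaft is pushed back to its right-hand stop (value of joint shaft below 0.0015 m), for 0.05 s.
3. then the panel is shut (value of joint panel below 0.03 rad), for 0.2 s.
4. then both studs are turned to the lock position and sprung back into their notches (value of joint each of left_turn, right_turn above 1.42 rad and value of joint left_push between 0.003 and 0.0078 m and value of joint right_push between 0.003 and 0.0078 m), for 0.2 s.
At the end, for the whole second after the job is handed in: The panel is shut (within 0.03 rad) and at rest, both studs are turned to the lock position (more than 1.42 rad) and have sprung back into their notches (push between 3 and 7.8 mm) (all of step 4 and value of joint panel below 0.03 rad and velocity of joint panel between -0.05 and 0.05 rad/s); the robot touches nothing.
It fails at once if one of the bottles or the cup round the unit is moved more than 30 mm or tipped by more than 0.4 rad (distance of any of sink_bottle3_mid, sink_bottle1_mid, sample_cup_b_mid, oil_dropper_mid from where it was at the start of the episode above 0.03 m or angle between any of sink_bottle3_mid, sink_bottle1_mid, sample_cup_b_mid, oil_dropper_mid's own z axis and vertical above 0.4 rad).
It fails at once if a stud is forced round by brute strength without being pushed in ((value of joint left_turn between 0.36 and 0.9 rad and value of joint left_push below 0.004 m and value of joint panel below 0.03 rad) or (value of joint right_turn between 0.36 and 0.9 rad and value of joint right_push below 0.004 m and value of joint panel below 0.03 rad)).
It also fails if it takes over 69 s, if anything falls off the work surface, if the arm or the gripper's body presses on something with over 40 N, if the wrist force passes 120 N, or if a joint passes its speed limit or range.

### The arm

A 7-joint arm with a two-finger parallel gripper is mounted at the origin on a cart in front of the work surface, level with it; the furniture and walls round the work are solid. World frame = base frame: x ahead of the robot, y to its left, z up, the work surface at z = 0. Lengths are in m, angles in rad, forces in N, time in s.
With the tool pointing down it reaches from about 0.4 to 0.85 m from the base axis. Payload 10.4 kg.
Tool frame: the origin (TCP) lies midway between the tips of the shut fingers; the grasp point (between the pads) lies 19 mm behind it; z points along the fingers, y is the line along which they close (so a half turn about z gives the same grasp; the last joint's range is limited). The gripper opens to 87 mm and grips with 3 to 60 N. Pads are 19 mm wide; open, the fingers measure 117 mm over their backs; the gripper's body (75 mm by 190 mm) begins 51 mm behind the grasp point.
Start: joints at [-1.367, 0.332, -0.065, 1.46, 0.022, 1.35, -0.088], TCP at [0.141, 0.609, 0.223] pointing down, gripper open.
Joint ranges: [-2.6, 2.6], [-0.5, 2.12], [-1.47, 1.34], [0.16, 2.42], [-1.27, 4.41], [0.06, 2.06], [-2.6, 2.6]. Speed limits (rad/s): [2.22, 2.22, 2.79, 2.79, 3.14, 3.14, 3.14].

### API

Orientations are given as a unit quaternion [x, y, z, w].
In Python, from bench import sensors, eyes, order gives the robot as it stands.
- The arm moves only by the tool arm_command, never from a script. Its argument "steps" is a list of rows, each an object with "rot": the turn, a rotation vector about the world's x, y, z in degrees, a list of three; "slide": the shift along the world's x, y, z in m, a list of three; "grip": the opening, from 0 (shut) to 1 (fully open). A call has exactly 8 rows; each row shifts and turns the commanded pose from where the row before left it; what a row does not reach is not made up. A row lasts 1/8 s, in which the tool goes at most 62.5 mm and 10.7 degrees, less where a joint would pass 70% of its speed; a pose out of reach is approached as far as the arm can. A call with a gripper value outside its range is refused whole. The fingers move at their own pace and stop on an object; "newtons" is the grip in N (left out, the last holds). Time passes only in rows, so rows that do not move let the fingers close, or fill a call up. It gives the time, the measured TCP pose, the force, the opening and the grip force at its end, in the units of the state.
- sensors.read_state(): the state, without advancing time (a new reading comes with each control period).
- eyes.camera(name): name is "scene" or "top" or "wrist"; returns a dict with "pixels" (400x640x3 uint8, red, green, blue), "intrinsics" (3x3 intrinsics, pixels), "pose" (4x4, takes a point from camera to world coordinates). Camera axes: x right, y down, z forward; pixel columns grow to the right and rows downward; lengths in m; the calibration is good to about 2 mm. A picture is of the moment at which its call begins. There is no depth.
- order.close_job(): hands the job in; it is judged then, once.
Trained networks look in a picture, given as the dict that the camera call returned (one of the last four; its "shot" number tells which), for a name from the list of things; names that differ only in an ending like _2 or _b are one class to them, and where a whole thing is asked for, a point or a joint stands for the part that bears it (a point fixed in the world has none). Each returns a list of dicts, best first, with "conf" (0 to 1); they miss things now and then, are a little off and sometimes report something else, mostly with a low value. They report only what shows in the picture. A call takes as long as a camera call.
- eyes.look_for(name, picture): "bbox" ([left, top, right, bottom] in pixels, round what is visible of it).
The state is a dict: "time": time; "joint_positions": joint angles; "joint_vel": joint speeds; "joint_torque": joint torques, N m; "ee_pos": TCP position; "eef_rot": TCP orientation; "ft_force": force on the tool from outside, world axes, zero at the start; "torque": the same for the moment, N m; "width": finger opening in m; "grip_force": force on a finger pad.
Only numpy, scipy, OpenCV 4.12 (cv2) and the standard library are available. Lean on these libraries where they do the work, as an engineer would, in place of code of your own. Each camera call takes 0.05 s, during which the arm holds its last target. There are 200 camera calls.

## Working session

There is one attempt and no reset: what is moved stays moved. The work goes in short steps, Python scripts to look and compute and a tool call to move; the robot and the scene stay as the last step left them, time stands still between calls to the robot, and variables do not carry over. Pictures are saved under pics/ and viewed, at most 10 in all, crops included, and the job is handed in when it is done.

Besides the shell and the picture viewer there is one more tool, called after "Emit:" in YAML: its name, and indented under it one key for each argument. arm_command: Moves the arm, as the interface text tells. Its arguments: {"type":"object","properties":{"steps":{"type":"array","items":{"type":"object","properties":{"rot":{"type":"array","items":{"type":"number"}},"slide":{"type":"array","items":{"type":"number"}},"grip":{"type":"number"}}}},"newtons":{"type":"number"}},"required":["steps"]}

```bash
ls; mkdir -p pics
cat > h.py <<'E'
import numpy as np, cv2
from bench import sensors, eyes, order
def proj(c,P):
    P=np.atleast_2d(P); T=np.linalg.inv(c["pose"]); q=P@T[:3,:3].T+T[:3,3]
    u=q@np.array(c["intrinsics"]).T; return u[:,:2]/u[:,2:]
def ray(c,uv):
    d=np.linalg.inv(c["intrinsics"])@np.array([uv[0],uv[1],1.]); R=np.array(c["pose"])
    return R[:3,3],R[:3,:3]@d/np.linalg.norm(d)
def atz(c,uv,z):
    o,d=ray(c,uv); return o+d*(z-o[2])/d[2]
def save(c,n): cv2.imwrite("pics/"+n,c["pixels"][:,:,::-1])
NAMES="unit panel panel_edge collar left_stud right_stud sink_bottle3_mid sink_bottle1_mid sample_cup_b_mid oil_dropper_mid".split()
E
python3 - <<'E'
from h import *
np.set_printoptions(precision=3,suppress=True)
cs=[]
for n in ["top","scene"]:
    c=eyes.camera(n); c["pose"]=np.array(c["pose"]); save(c,n+"0.png"); print(n,c["pose"].tolist(),c["intrinsics"])
    for m in NAMES:
        r=eyes.look_for(m,c); print(m,[(np.round(x["bbox"]),round(x["conf"],2)) for x in r[:2]])
s=sensors.read_state();print(s)
E
```

```text
pics
top [[0.0073103148431317225, -0.9915892245647022, 0.12921829988073338, 0.40773112517683274], [-0.9998394915034767, -0.009361786317513632, -0.01527573850962821, 0.07839931050380633], [0.016356971815211188, -0.12908588878772956, -0.9914985036745736, 1.3154245567153586], [0.0, 0.0, 0.0, 1.0]] [[503.747   0.    327.262]
 [  0.    503.747 199.007]
 [  0.      0.      1.   ]]
unit [(array([375., 150., 397., 180.]), 0.18)]
panel [(array([290., 150., 405., 192.]), 0.84), (array([370., 150., 398., 179.]), 0.22)]
panel_edge [(array([290., 148., 405., 191.]), 0.95)]
collar [(array([309., 220., 373., 233.]), 0.61)]
left_stud [(array([293., 151., 318., 179.]), 0.55)]
right_stud [(array([372., 150., 400., 178.]), 0.78)]
sink_bottle3_mid [(array([310., 149., 331., 168.]), 0.67)]
sink_bottle1_mid [(array([266., 229., 287., 247.]), 0.62)]
sample_cup_b_mid [(array([402., 217., 427., 236.]), 0.83)]
oil_dropper_mid [(array([328., 269., 338., 280.]), 0.4), (array([308., 218., 384., 236.]), 0.27)]
scene [[0.5131059063654764, -0.6639479264094272, 0.5439627559580573, -0.005114458974873144], [-0.8582954
[... 552 characters left out ...]
 156.]), 0.75)]
sink_bottle3_mid [(array([229., 186., 253., 232.]), 0.42)]
sink_bottle1_mid []
sample_cup_b_mid [(array([391., 259., 413., 295.]), 0.74)]
oil_dropper_mid [(array([263., 268., 276., 292.]), 0.5)]
{'time': 1.1, 'joint_positions': array([-1.367,  0.332, -0.065,  1.46 ,  0.022,  1.35 , -0.089]), 'joint_vel': array([ 0.001, -0.   , -0.   , -0.002,  0.   , -0.001, -0.   ]), 'joint_torque': array([  0.001, -62.303,   0.025, -39.012,  -0.061,   0.031,   0.   ]), 'ee_pos': array([0.141, 0.609, 0.223]), 'eef_rot': array([ 0.113,  0.994,  0.   , -0.   ]), 'ft_force': array([0.269, 0.008, 0.086]), 'torque': array([ 0.001, -0.034,  0.011]), 'grip_force': 0.0, 'width': 0.08738637972775921}
```

View images.

View pics/top0.png

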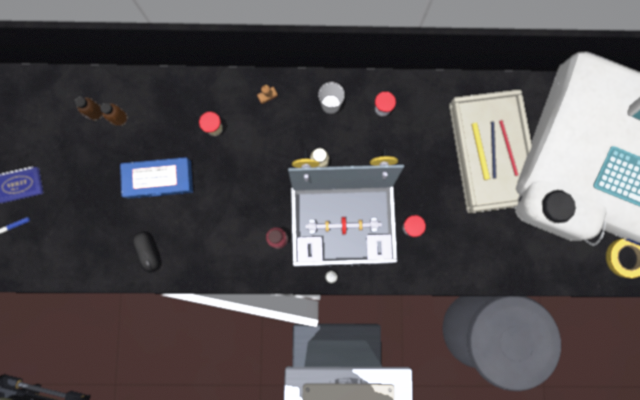

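View pics/scene0.png

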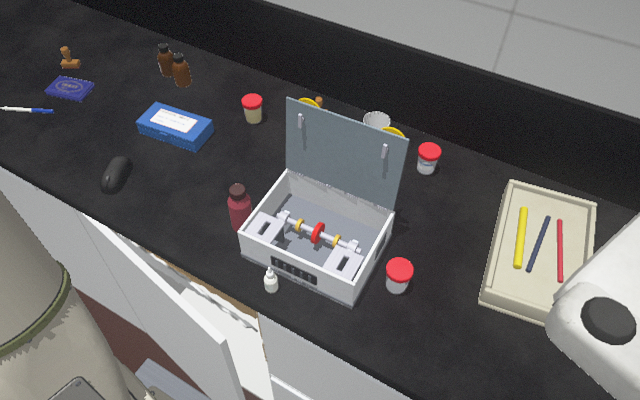

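```bash
cat > fit.py <<'E'
from h import *
from scipy.optimize import least_squares
np.set_printoptions(precision=4,suppress=True)
t=eyes.camera("top"); s=eyes.camera("scene")
def W(p,P):
    P=np.atleast_2d(P); c,n=np.cos(p[2]),np.sin(p[2])
    return np.c_[p[0]+c*P[:,0]-n*P[:,1],p[1]+n*P[:,0]+c*P[:,1],P[:,2]]
def red(c,u,v,r=14):
    a=c["pixels"][v-r:v+r,u-r:u+r].astype(int); m=(a[...,0]>110)&(a[...,1]<70)&(a[...,2]<80)
    y,x=np.nonzero(m); return x.mean()+u-r,y.mean()+v-r,len(x)
def sub(c,pts):
    g=cv2.cvtColor(c["pixels"],cv2.COLOR_RGB2GRAY)
    return cv2.cornerSubPix(g,np.array(pts,np.float32).reshape(-1,1,2),(4,4),(-1,-1),(3,30,.01)).reshape(-1,2)
ct=sub(t,[(292,265),(397,261)]); cs=sub(s,[(240,236),(356,286),(394,212)])
print(ct,cs); rt=red(t,344,225); rs=red(s,317,233); print(rt,rs)
H=.088
Pt=[(-.095,.125,H),(-.095,-.125,H)]; Ps=[(-.095,.125,H),(-.095,-.125,H),(.095,-.125,H)]
f=lambda p:np.r_[(proj(t,W(p,Pt))-ct).ravel(),(proj(s,W(p,Ps))-cs).ravel()]
r=least_squares(f,[.4,.05,0],loss="soft_l1"); print(r.x,r.fun)
p=r.x
# collar from two views
o1,d1=ray(t,rt[:2]);o2,d2=ray(s,rs[:2])
A=np.c_[d1,-d2];k=np.linalg.lstsq(A,o2-o1,rcond=None)[0];print("collar",o1+k[0]*d1,o2+k[1]*d2,"model mid",W(p,[0,0,.05]))
def ov(c,n,x0,y0,w,h,k=4):
    im=cv2.resize(c["pixels"][y0:y0+h,x0:x0+w,::-1],None,fx=k,fy=k,interpolation=cv2.INTER_CUBIC)
    for z in (0,H):
        q=proj(c,W(p,[(-.095,.125,z),(-.095,-.125,z),(.095,-.125,z),(.095,.125,z)]))
        cv2.polylines(im,[np.int32((q-[x0,y0]+.5)*k)],True,(0,255,0) if z else (255,0,255),1)
    cv2.imwrite("pics/"+n,im)
ov(t,"ovt.png",255,135,190,150);ov(s,"ovs.png",225,90,195,150*14//10,k=2.8 if 0 else 3 and 2)
E
python3 fit.py
```

```text
[[292.7731 265.3881]
 [396.4509 261.5479]] [[240.     236.    ]
 [353.807  284.6866]
 [394.3967 211.9483]]
(np.float64(343.42857142857144), np.float64(225.0), 14) (np.float64(317.1985294117647), np.float64(233.28676470588235), 136)
[0.5069 0.0168 0.0487] [ 1.8635 -0.23    1.3489 -0.6919 -4.8765 -3.1854 -0.1743  1.7833 -0.3317
 -0.3332]
collar [0.5071 0.0177 0.0489] [0.5092 0.0148 0.0492] model mid [[0.5069 0.0168 0.05  ]]
```

View pics/ovt.png

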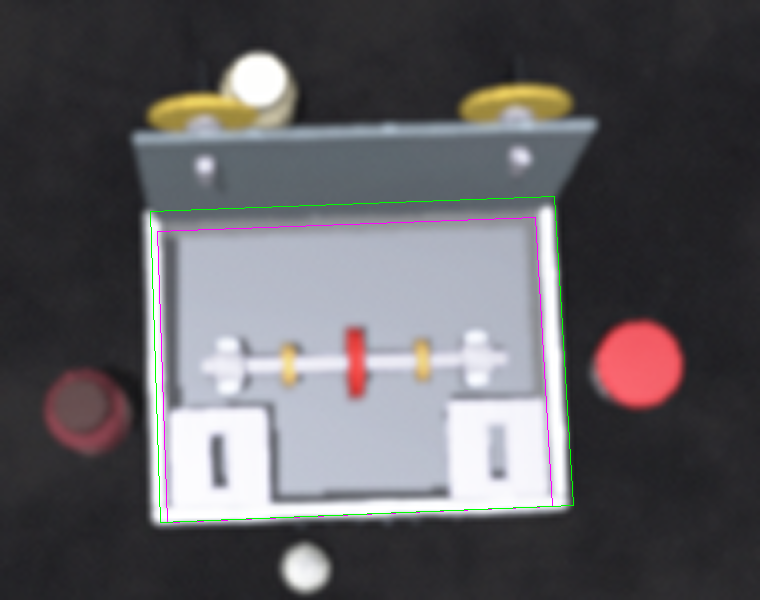

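The top overlay puts the unit within about 2 mm: its front corners are at crop px (155,522) and (570,505), and the red collar is at (356,362). The panel is upright, with the cream bottle behind its left stud. The scene view agrees. I'll move towards the collar.

Emit:
arm_command:
  steps:
    - {"slide": [0.023,-0.037,0],"rot": [0,0,1.9],"grip": 0.35}
    - {"slide": [0.023,-0.037,0],"rot": [0,0,1.9],"grip": 0.35}
    - {"slide": [0.023,-0.037,0],"rot": [0,0,1.9],"grip": 0.35}
    - {"slide": [0.023,-0.037,0],"rot": [0,0,1.9],"grip": 0.35}
    - {"slide": [0.023,-0.037,0],"rot": [0,0,1.9],"grip": 0.35}
    - {"slide": [0.023,-0.037,0],"rot": [0,0,1.9],"grip": 0.35}
    - {"slide": [0.023,-0.037,0],"rot": [0,0,1.9],"grip": 0.35}
    - {"slide": [0.023,-0.037,0],"rot": [0,0,1.9],"grip": 0.35}
  newtons: 8

```text
time: 2.2
ee_pos: [0.3252, 0.3117, 0.2228]
eef_rot: [-0.02, 1.0, 0.0, 0.0]
ft_force: [0.6, 0.6, 0.7]
width: 0.0312
grip_force: 0.0
```

Emit:
arm_command:
  steps:
    - {"slide": [0.023,-0.037,0],"grip": 0.35}
    - {"slide": [0.023,-0.037,0],"grip": 0.35}
    - {"slide": [0.023,-0.037,0],"grip": 0.35}
    - {"slide": [0.023,-0.037,0],"grip": 0.35}
    - {"slide": [0.023,-0.037,0],"grip": 0.35}
    - {"slide": [0.023,-0.037,0],"grip": 0.35}
    - {"slide": [0.023,-0.037,0],"grip": 0.35}
    - {"slide": [0,0,0],"grip": 0.35}

```text
schema error: expected keys rot, slide, grip
```

Emit:
arm_command:
  steps:
    - {"slide": [0.026,-0.042,0],"rot": [0,0,0],"grip": 0.35}
    - {"slide": [0.026,-0.042,0],"rot": [0,0,0],"grip": 0.35}
    - {"slide": [0.026,-0.042,0],"rot": [0,0,0],"grip": 0.35}
    - {"slide": [0.026,-0.042,0],"rot": [0,0,0],"grip": 0.35}
    - {"slide": [0.026,-0.042,0],"rot": [0,0,0],"grip": 0.35}
    - {"slide": [0.026,-0.042,0],"rot": [0,0,0],"grip": 0.35}
    - {"slide": [0.026,-0.042,-0.01],"rot": [0,0,0],"grip": 0.35}
    - {"slide": [0,0,-0.03],"rot": [0,0,0],"grip": 0.35}

```text
time: 3.2
ee_pos: [0.5087, 0.0152, 0.1835]
eef_rot: [-0.016, 1.0, -0.0, 0.002]
ft_force: [-0.9, 0.7, -0.9]
width: 0.0301
grip_force: 0.0
```

Run:
```python
from h import *
np.set_printoptions(precision=4,suppress=True)
print(sensors.read_state()["ee_pos"])
c=eyes.camera("wrist"); save(c,"w1.png"); print(np.array(c["pose"]))
r=eyes.look_for("collar",c); print(r[:2])
a=c["pixels"].astype(int); m=((a[...,0]>110)&(a[...,1]<70)&(a[...,2]<80)).astype(np.uint8)
n,l,st,ce=cv2.connectedComponentsWithStats(m)
for i in np.argsort(-st[1:,4])[:3]+1: print(st[i],ce[i],atz(c,ce[i],.05),atz(c,(ce[i][0],ce[i][1]),.073))
```

```text
[0.5087 0.0152 0.1835]
[[-0.034   0.9558  0.292   0.4289]
 [ 0.9994  0.0325  0.01    0.0123]
 [ 0.      0.2922 -0.9564  0.3455]
 [ 0.      0.      0.      1.    ]]
[{'bbox': [211.2, 159.9, 431.4, 209.5], 'conf': 0.74}]
[317 171  11  40 425] [322.0588 190.52  ] [0.5143 0.0163 0.05  ] [0.5077 0.016  0.073 ]
[ 85 151  66  56 335] [134.6299 171.2448] [ 0.5022 -0.1504  0.05  ] [ 0.4965 -0.1377  0.073 ]
[507 146  46  46 222] [523.4955 171.1396] [0.4904 0.1942 0.05  ] [0.4856 0.18   0.073 ]
```

View pics/w1.png

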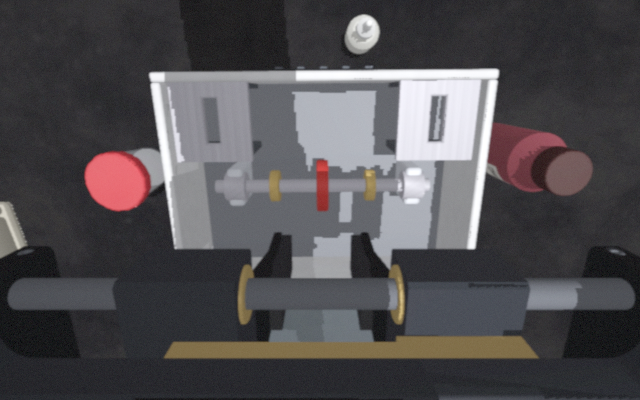

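The wrist view shows the collar at (322,190), centred between the fingertips at about 280 and 365. The bay is clear, so I can go down.

Emit:
arm_command:
  steps:
    - {"slide": [0,0,-0.03],"rot": [0,0,0],"grip": 0.35}
    - {"slide": [0,0.001,-0.03],"rot": [0,0,0],"grip": 0.35}
    - {"slide": [0,0,-0.03],"rot": [0,0,0],"grip": 0.35}
    - {"slide": [0,0,-0.02],"rot": [0,0,0],"grip": 0.35}
    - {"slide": [0,0,-0.013],"rot": [0,0,0],"grip": 0.35}
    - {"slide": [0,0,0],"rot": [0,0,0],"grip": 0.05}
    - {"slide": [0,0,0],"rot": [0,0,0],"grip": 0.05}
    - {"slide": [0,0,0],"rot": [0,0,0],"grip": 0.05}
  newtons: 8

```text
time: 4.3
ee_pos: [0.5071, 0.0198, 0.0605]
eef_rot: [-0.019, 1.0, 0.0, 0.001]
ft_force: [-0.4, -1.6, 3.0]
width: 0.0098
grip_force: 8.0
```

Emit:
arm_command:
  steps:
    - {"slide": [0,0.002,0],"rot": [0,0,0],"grip": 0.05}
    - {"slide": [0,0.002,0],"rot": [0,0,0],"grip": 0.05}
    - {"slide": [0,0.002,0],"rot": [0,0,0],"grip": 0.05}
    - {"slide": [0,0.001,0],"rot": [0,0,0],"grip": 0.05}
    - {"slide": [0,0.001,0],"rot": [0,0,0],"grip": 0.05}
    - {"slide": [0,0.001,0],"rot": [0,0,0],"grip": 0.05}
    - {"slide": [0,0,0],"rot": [0,0,0],"grip": 0.05}
    - {"slide": [0,0,0],"rot": [0,0,0],"grip": 0.05}

```text
time: 5.3
ee_pos: [0.507, 0.0249, 0.0604]
eef_rot: [-0.018, 1.0, -0.002, 0.0]
ft_force: [-2.0, -15.5, 8.5]
width: 0.0102
grip_force: 8.0
```

Emit:
arm_command:
  steps:
    - {"slide": [0,-0.003,0],"rot": [0,0,0],"grip": 0.05}
    - {"slide": [0,-0.003,0],"rot": [0,0,0],"grip": 0.05}
    - {"slide": [0,-0.003,0],"rot": [0,0,0],"grip": 0.05}
    - {"slide": [0,-0.003,0],"rot": [0,0,0],"grip": 0.05}
    - {"slide": [0,-0.003,0],"rot": [0,0,0],"grip": 0.05}
    - {"slide": [0,-0.002,0],"rot": [0,0,0],"grip": 0.05}
    - {"slide": [0,-0.001,0],"rot": [0,0,0],"grip": 0.05}
    - {"slide": [0,0,0],"rot": [0,0,0],"grip": 0.05}

```text
time: 6.3
ee_pos: [0.5075, 0.0114, 0.0604]
eef_rot: [-0.019, 1.0, 0.0, 0.001]
ft_force: [1.9, -0.0, 6.1]
width: 0.0098
grip_force: 8.0
```

Emit:
arm_command:
  steps:
    - {"slide": [0,-0.001,0],"rot": [0,0,0],"grip": 0.05}
    - {"slide": [0,-0.001,0],"rot": [0,0,0],"grip": 0.05}
    - {"slide": [0,-0.001,0],"rot": [0,0,0],"grip": 0.05}
    - {"slide": [0,-0.001,0],"rot": [0,0,0],"grip": 0.05}
    - {"slide": [0,0,0],"rot": [0,0,0],"grip": 0.05}
    - {"slide": [0,0,0],"rot": [0,0,0],"grip": 0.05}
    - {"slide": [0,0,0],"rot": [0,0,0],"grip": 0.05}
    - {"slide": [0,0,0],"rot": [0,0,0],"grip": 0.05}

```text
time: 7.3
ee_pos: [0.5076, 0.0106, 0.0604]
eef_rot: [-0.021, 1.0, 0.002, 0.001]
ft_force: [1.9, 11.5, 4.2]
width: 0.0101
grip_force: 8.0
```

Run:
```python
from h import *
np.set_printoptions(precision=4,suppress=True)
t=eyes.camera("top");s=eyes.camera("scene")
# panel free-edge corners in top overlay crop (4x, offset 255,135): outer top edge
for c,uv in ((t,(134/4+255,133/4+135)),(t,(597/4+255,122/4+135))):
    print(atz(c,uv,.274))
for nm in ("left_stud","right_stud","sink_bottle3_mid","sink_bottle1_mid","sample_cup_b_mid","oil_dropper_mid"):
    for c in (t,s):
        for r in eyes.look_for(nm,c)[:1]:
            b=r["bbox"]; print(nm,c["shot"],np.round(b),round(r["conf"],2),atz(c,((b[0]+b[2])/2,(b[1]+b[3])/2),{"l":.24,"r":.24,"s":.06,"o":.037}[nm[0]]))
```

```text
[0.6078 0.1442 0.274 ]
[ 0.6162 -0.0995  0.274 ]
left_stud 6 [296. 151. 316. 182.] 0.48 [0.619  0.1085 0.24  ]
right_stud 6 [374. 150. 398. 178.] 0.59 [ 0.6257 -0.0657  0.24  ]
right_stud 7 [383. 123. 403. 157.] 0.69 [ 0.6387 -0.0668  0.24  ]
sink_bottle3_mid 6 [312. 148. 330. 167.] 0.71 [0.6773 0.0754 0.06  ]
sink_bottle3_mid 7 [266. 266. 274. 294.] 0.73 [0.3663 0.0324 0.06  ]
sink_bottle1_mid 6 [266. 228. 289. 248.] 0.91 [0.4731 0.1817 0.06  ]
sink_bottle1_mid 7 [228. 184. 252. 232.] 0.56 [0.4772 0.1809 0.06  ]
sample_cup_b_mid 6 [408. 216. 427. 236.] 0.62 [ 0.5053 -0.1679  0.06  ]
sample_cup_b_mid 7 [386. 256. 412. 295.] 0.75 [ 0.4967 -0.1684  0.06  ]
oil_dropper_mid 7 [264. 267. 275. 293.] 0.68 [0.3759 0.0427 0.037 ]
```

The shaft met a firm stop at both ends, with 13.5 to 14 mm of travel between them. Next I release it, rise and go over behind the panel.

Emit:
arm_command:
  steps:
    - {"slide": [0,0.003,0],"rot": [0,0,0],"grip": 0.35}
    - {"slide": [0,0,0],"rot": [0,0,0],"grip": 0.35}
    - {"slide": [0,0,0.03],"rot": [0,0,0],"grip": 0.35}
    - {"slide": [0,0,0.045],"rot": [0,0,0],"grip": 0}
    - {"slide": [0,0,0.045],"rot": [0,0,0],"grip": 0}
    - {"slide": [0,0,0.045],"rot": [0,0,0],"grip": 0}
    - {"slide": [0,0,0.045],"rot": [0,0,0],"grip": 0}
    - {"slide": [0,0,0.045],"rot": [0,0,0],"grip": 0}

```text
time: 9.0
ee_pos: [0.5061, 0.0094, 0.3159]
eef_rot: [-0.019, 1.0, -0.0, -0.0]
ft_force: [0.7, 1.1, 0.6]
width: 0.0008
grip_force: 0.0
```

Emit:
arm_command:
  steps:
    - {"slide": [0,0,0],"rot": [0,0,0],"grip": 0}
    - {"slide": [0.04,0.002,0],"rot": [0,0,0],"grip": 0}
    - {"slide": [0.04,0.002,0],"rot": [0,0,0],"grip": 0}
    - {"slide": [0.03,0.002,0],"rot": [0,0,0],"grip": 0}
    - {"slide": [0.03,0.002,0],"rot": [0,0,0],"grip": 0}
    - {"slide": [0,0,0],"rot": [0,0,0],"grip": 0}
    - {"slide": [0,0,0],"rot": [0,0,0],"grip": 0}
    - {"slide": [0,0,0],"rot": [0,0,0],"grip": 0}

```text
time: 10.0
ee_pos: [0.6459, 0.0177, 0.3148]
eef_rot: [-0.019, 1.0, 0.0, 0.0]
ft_force: [-0.8, -0.1, 0.3]
width: 0.0007
grip_force: 0.0
```

Run:
```python
from h import *
c=eyes.camera("scene"); save(c,"s2.png"); print(sensors.read_state()["ee_pos"])
```

```text
[0.64595344 0.01784362 0.31494676]
```

View pics/s2.png

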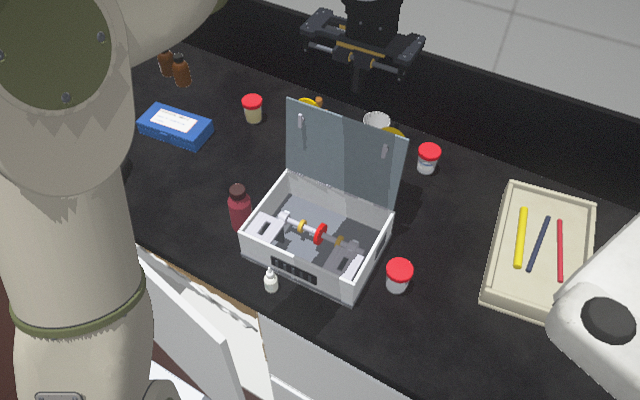

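The scene view shows the collar hard right at (320,233), the panel still upright, and the gripper above and behind it at (355,80). I'll descend and start the swing.

Emit:
arm_command:
  steps:
    - {"slide": [0,0.002,-0.022],"rot": [0,0,0],"grip": 0}
    - {"slide": [0,0.001,-0.022],"rot": [0,0,0],"grip": 0}
    - {"slide": [0,0,-0.022],"rot": [0,0,0],"grip": 0}
    - {"slide": [-0.012,0,0],"rot": [0,0,0],"grip": 0}
    - {"slide": [-0.012,0,0],"rot": [0,0,0],"grip": 0}
    - {"slide": [-0.013,-0.0005,0],"rot": [0,0,0],"grip": 0}
    - {"slide": [-0.013,-0.0005,-0.001],"rot": [0,0,0],"grip": 0}
    - {"slide": [-0.015,-0.0005,-0.002],"rot": [0,0,0],"grip": 0}

```text
time: 11.05
ee_pos: [0.5819, 0.0192, 0.2477]
eef_rot: [-0.019, 1.0, 0.0, 0.002]
ft_force: [4.4, -0.8, 4.1]
width: 0.0006
grip_force: 2.4
```

Emit:
arm_command:
  steps:
    - {"slide": [-0.013,-0.0005,-0.004],"rot": [0,0,0],"grip": 0}
    - {"slide": [-0.013,-0.0005,-0.004],"rot": [0,0,0],"grip": 0}
    - {"slide": [-0.0125,-0.0005,-0.005],"rot": [0,0,0],"grip": 0}
    - {"slide": [-0.012,-0.0005,-0.006],"rot": [0,0,0],"grip": 0}
    - {"slide": [-0.0115,-0.0005,-0.007],"rot": [0,0,0],"grip": 0}
    - {"slide": [-0.011,-0.0005,-0.008],"rot": [0,0,0],"grip": 0}
    - {"slide": [-0.01,0,-0.009],"rot": [0,0,0],"grip": 0}
    - {"slide": [-0.0095,0,-0.01],"rot": [0,0,0],"grip": 0}

```text
time: 12.05
ee_pos: [0.4885, 0.0163, 0.1926]
eef_rot: [-0.019, 1.0, 0.0, 0.0]
ft_force: [0.2, -1.5, 1.8]
width: 0.0008
grip_force: 1.1
```

Emit:
arm_command:
  steps:
    - {"slide": [-0.0085,-0.0005,-0.011],"rot": [0,0,0],"grip": 0}
    - {"slide": [-0.0075,0,-0.011],"rot": [0,0,0],"grip": 0}
    - {"slide": [-0.0065,-0.0005,-0.012],"rot": [0,0,0],"grip": 0}
    - {"slide": [-0.0055,0,-0.012],"rot": [0,0,0],"grip": 0}
    - {"slide": [-0.0045,0,-0.013],"rot": [0,0,0],"grip": 0}
    - {"slide": [-0.003,0,-0.013],"rot": [0,0,0],"grip": 0}
    - {"slide": [-0.002,0,-0.013],"rot": [0,0,0],"grip": 0}
    - {"slide": [0,0,0],"rot": [0,0,0],"grip": 0}

```text
time: 13.05
ee_pos: [0.4506, 0.0154, 0.1064]
eef_rot: [-0.019, 1.0, -0.0, -0.001]
ft_force: [-0.6, -0.0, 0.2]
width: 0.0004
grip_force: 0.0
```

Emit:
arm_command:
  steps:
    - {"slide": [0,0,-0.005],"rot": [0,0,0],"grip": 0}
    - {"slide": [0,0,-0.005],"rot": [0,0,0],"grip": 0}
    - {"slide": [0,0,-0.003],"rot": [0,0,0],"grip": 0}
    - {"slide": [0,0,-0.002],"rot": [0,0,0],"grip": 0}
    - {"slide": [0,0,-0.002],"rot": [0,0,0],"grip": 0}
    - {"slide": [0,0,0],"rot": [0,0,0],"grip": 0}
    - {"slide": [0,0,0],"rot": [0,0,0],"grip": 0}
    - {"slide": [0,0,0],"rot": [0,0,0],"grip": 0}

```text
time: 14.05
ee_pos: [0.4519, 0.0156, 0.0947]
eef_rot: [-0.019, 1.0, 0.001, -0.0]
ft_force: [-30.0, -3.6, 68.6]
width: 0.0004
grip_force: 34.7
```

Emit:
arm_command:
  steps:
    - {"slide": [0,0,0.005],"rot": [0,0,0],"grip": 0}
    - {"slide": [0,0,0.02],"rot": [0,0,0],"grip": 0}
    - {"slide": [0,0,0.03],"rot": [0,0,0],"grip": 0.5}
    - {"slide": [0,0,0.03],"rot": [0,0,0],"grip": 0.5}
    - {"slide": [-0.01,0,0.03],"rot": [0,0,0],"grip": 0.5}
    - {"slide": [-0.01,0,0.03],"rot": [0,0,0],"grip": 0.5}
    - {"slide": [0,0,0],"rot": [0,0,0],"grip": 0.5}
    - {"slide": [0,0,0],"rot": [0,0,0],"grip": 0.5}

```text
time: 15.05
ee_pos: [0.4314, 0.0155, 0.2349]
eef_rot: [-0.019, 1.0, 0.0, -0.0]
ft_force: [-0.1, -0.6, -0.2]
width: 0.0426
grip_force: 0.0
```

```bash
cat > studs.py <<'E'
from h import *
import sys
np.set_printoptions(precision=4,suppress=True)
print(sensors.read_state()["ee_pos"])
for n in ("wrist","scene","top"):
    c=eyes.camera(n); save(c,n+sys.argv[1]+".png")
    a=cv2.cvtColor(c["pixels"],cv2.COLOR_RGB2HSV); m=((a[...,0]>18)&(a[...,0]<34)&(a[...,1]>130)&(a[...,2]>90)).astype(np.uint8)
    m=cv2.morphologyEx(m,cv2.MORPH_CLOSE,np.ones((9,9)))
    k,l,st,ce=cv2.connectedComponentsWithStats(m)
    for i in np.argsort(-st[1:,4])[:3]+1:
        b=st[i]; print(n,b,"bbox c",atz(c,(b[0]+b[2]/2,b[1]+b[3]/2),.115),"cen",atz(c,ce[i],.115))
    for x in ("left_stud","right_stud"): print(x,[(np.round(r["bbox"]),round(r["conf"],2)) for r in eyes.look_for(x,c)[:1]])
E
python3 studs.py 3
```

```text
[0.4314 0.0155 0.2349]
wrist [ 190  177   66   62 2390] bbox c [ 0.4519 -0.0693  0.115 ] cen [ 0.4507 -0.0682  0.115 ]
wrist [384 184  16  46 448] bbox c [0.4451 0.0782 0.115 ] cen [0.4445 0.0781 0.115 ]
wrist [409 184   7  54 152] bbox c [0.4481 0.0965 0.115 ] cen [0.4491 0.0963 0.115 ]
left_stud [(array([380., 177., 453., 245.]), 0.6)]
right_stud [(array([188., 177., 258., 247.]), 0.96)]
scene [327 241  33  28 719] bbox c [ 0.451  -0.0732  0.115 ] cen [ 0.4517 -0.0718  0.115 ]
scene [247 206  32  26 623] bbox c [0.4448 0.0963 0.115 ] cen [0.4448 0.0981 0.115 ]
scene [513 207  15  62 490] bbox c [ 0.6482 -0.334   0.115 ] cen [ 0.6485 -0.3336  0.115 ]
left_stud [(array([246., 202., 274., 230.]), 0.74)]
right_stud [(array([329., 234., 358., 268.]), 0.64)]
top [606 239  34  39 437] bbox c [ 0.4275 -0.648   0.115 ] cen [ 0.4233 -0.6355  0.115 ]
top [473 125  13  53  98] bbox c [ 0.6849 -0.3116  0.115 ] cen [ 0.6963 -0.309   0.115 ]
top [318 246   3  10  24] bbox c [0.4397 0.0774 0.115 ] cen [0.4417 0.0784 0.115 ]
left_stud [(array([298., 246., 321., 259.]), 0.53)]
right_stud []
```

View pics/wrist3.png

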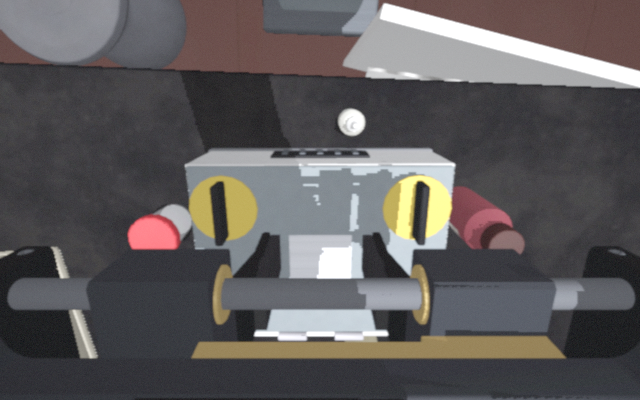

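The wrist view shows the panel shut and both fins fore-and-aft. The right disc is centred at (223,208) and the left at (417,209), about (0.4515,-0.0695) and (0.4455,0.1005). Right stud first.

Emit:
arm_command:
  steps:
    - {"slide": [0.005,-0.021,0],"rot": [0,0,0],"grip": 0.5}
    - {"slide": [0.005,-0.021,0],"rot": [0,0,0],"grip": 0.5}
    - {"slide": [0.005,-0.021,-0.01],"rot": [0,0,0],"grip": 0.5}
    - {"slide": [0.005,-0.022,-0.02],"rot": [0,0,0],"grip": 0.5}
    - {"slide": [0,0,-0.03],"rot": [0,0,0],"grip": 0.5}
    - {"slide": [0,0,-0.03],"rot": [0,0,0],"grip": 0.5}
    - {"slide": [0,0,-0.02],"rot": [0,0,0],"grip": 0.5}
    - {"slide": [0,0,0],"rot": [0,0,0],"grip": 0.5}

```text
time: 16.5
ee_pos: [0.4506, -0.0696, 0.1246]
eef_rot: [-0.019, 1.0, -0.0, -0.001]
ft_force: [0.8, 0.9, 0.4]
width: 0.0436
grip_force: 0.0
```

Run:
```python
from h import *
np.set_printoptions(precision=4,suppress=True)
c=eyes.camera("wrist"); save(c,"w4.png"); s=sensors.read_state(); print(s["ee_pos"],s["joint_positions"],proj(c,[s["ee_pos"],[.4515,-.0695,.137]]))
```

```text
[ 0.4513 -0.0696  0.1256] [-0.6483  0.0243  0.7205  2.0401 -0.0176  1.0841  1.6895] [[321.1147 253.419 ]
 [321.3184 264.1663]]
```

View pics/w4.png

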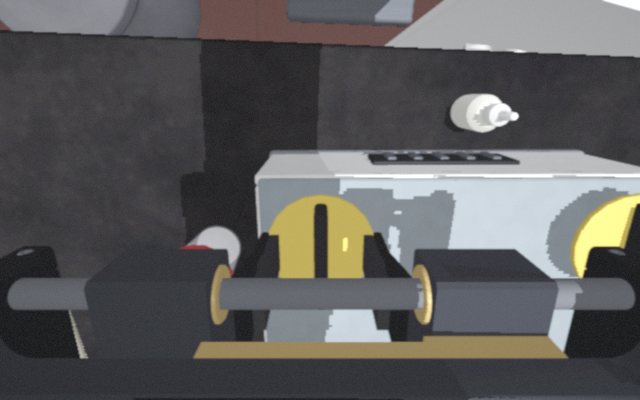

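The right fin is centred between the fingers at (321,250). I'll close on it and push it in.

Emit:
arm_command:
  steps:
    - {"slide": [0,0,-0.008],"rot": [0,0,0],"grip": 0.5}
    - {"slide": [0,0,0],"rot": [0,0,0],"grip": 0}
    - {"slide": [0,0,0],"rot": [0,0,0],"grip": 0}
    - {"slide": [0,0,0],"rot": [0,0,0],"grip": 0}
    - {"slide": [0,0,-0.005],"rot": [0,0,0],"grip": 0}
    - {"slide": [0,0,-0.005],"rot": [0,0,0],"grip": 0}
    - {"slide": [0,0,-0.005],"rot": [0,0,0],"grip": 0}
    - {"slide": [0,0,0],"rot": [0,0,0],"grip": 0}
  newtons: 25

```text
time: 17.55
ee_pos: [0.452, -0.0696, 0.1026]
eef_rot: [-0.019, 1.0, -0.0, 0.0]
ft_force: [-1.0, -1.2, 6.7]
width: 0.0068
grip_force: 26.2
```

Emit:
arm_command:
  steps:
    - {"slide": [0,0,-0.001],"rot": [0,0,0],"grip": 0}
    - {"slide": [0,0,0],"rot": [0,0,0],"grip": 0}
    - {"slide": [0,0,-0.001],"rot": [0,0,0],"grip": 0}
    - {"slide": [0,0,0],"rot": [0,0,0],"grip": 0}
    - {"slide": [0,0,0],"rot": [0,0,0],"grip": 0}
    - {"slide": [0,0,0],"rot": [0,0,0],"grip": 0}
    - {"slide": [0,0,0],"rot": [0,0,0],"grip": 0}
    - {"slide": [0,0,0],"rot": [0,0,0],"grip": 0}

```text
time: 18.55
ee_pos: [0.4523, -0.0697, 0.102]
eef_rot: [-0.019, 1.0, 0.0, 0.0]
ft_force: [-8.4, 0.1, 26.6]
width: 0.0069
grip_force: 28.4
```

It bottomed at z=0.102. I'll ease off slightly and turn clockwise.

Emit:
arm_command:
  steps:
    - {"slide": [0,0,0.0005],"rot": [0,0,-8],"grip": 0}
    - {"slide": [0,0,0],"rot": [0,0,-10],"grip": 0}
    - {"slide": [0,0,0],"rot": [0,0,-10],"grip": 0}
    - {"slide": [0,0,0],"rot": [0,0,-10],"grip": 0}
    - {"slide": [0,0,0],"rot": [0,0,-10],"grip": 0}
    - {"slide": [0,0,0],"rot": [0,0,-10],"grip": 0}
    - {"slide": [0,0,0],"rot": [0,0,-10],"grip": 0}
    - {"slide": [0,0,0],"rot": [0,0,-8],"grip": 0}

```text
time: 19.55
ee_pos: [0.4527, -0.069, 0.1022]
eef_rot: [0.602, 0.798, 0.001, 0.0]
ft_force: [-1.9, 2.4, 17.2]
width: 0.0071
grip_force: 27.4
```

Emit:
arm_command:
  steps:
    - {"slide": [0,0,0],"rot": [0,0,-8],"grip": 0}
    - {"slide": [0,0,0],"rot": [0,0,-6],"grip": 0}
    - {"slide": [0,0,0],"rot": [0,0,-2],"grip": 0}
    - {"slide": [0,0,0],"rot": [0,0,0],"grip": 0}
    - {"slide": [0,0,0],"rot": [0,0,0],"grip": 0}
    - {"slide": [0,0,0],"rot": [0,0,0],"grip": 0}
    - {"slide": [0,0,0],"rot": [0,0,0],"grip": 0}
    - {"slide": [0,0,0],"rot": [0,0,0],"grip": 0}

```text
time: 20.55
ee_pos: [0.4528, -0.069, 0.1022]
eef_rot: [0.705, 0.709, 0.001, 0.001]
ft_force: [-1.2, 1.0, 16.7]
width: 0.0069
grip_force: 28.9
```

Emit:
arm_command:
  steps:
    - {"slide": [0,0,0.004],"rot": [0,0,0],"grip": 0}
    - {"slide": [0,0,0.002],"rot": [0,0,0],"grip": 0}
    - {"slide": [0,0,0],"rot": [0,0,0],"grip": 0.5}
    - {"slide": [0,0,0],"rot": [0,0,0],"grip": 0.5}
    - {"slide": [0,0,0],"rot": [0,0,0],"grip": 0.5}
    - {"slide": [0,0,0.03],"rot": [0,0,0],"grip": 0.5}
    - {"slide": [0,0,0.03],"rot": [0,0,0],"grip": 0.5}
    - {"slide": [0,0,0.04],"rot": [0,0,0],"grip": 0.5}

```text
time: 21.55
ee_pos: [0.4507, -0.0693, 0.2071]
eef_rot: [0.706, 0.708, -0.001, -0.001]
ft_force: [0.2, 0.3, 0.6]
width: 0.043
grip_force: 0.0
```

Emit:
arm_command:
  steps:
    - {"slide": [-0.001,0.021,0],"rot": [0,0,10],"grip": 0.5}
    - {"slide": [-0.001,0.021,0],"rot": [0,0,10],"grip": 0.5}
    - {"slide": [-0.001,0.021,0],"rot": [0,0,10],"grip": 0.5}
    - {"slide": [-0.001,0.021,0],"rot": [0,0,10],"grip": 0.5}
    - {"slide": [-0.001,0.021,0],"rot": [0,0,10],"grip": 0.5}
    - {"slide": [-0.001,0.021,0],"rot": [0,0,10],"grip": 0.5}
    - {"slide": [-0.001,0.021,0],"rot": [0,0,10],"grip": 0.5}
    - {"slide": [0,0.02,0],"rot": [0,0,10],"grip": 0.5}

```text
time: 22.55
ee_pos: [0.4441, 0.0983, 0.2065]
eef_rot: [0.082, 0.997, -0.0, -0.0]
ft_force: [0.7, 0.2, -0.2]
width: 0.0439
grip_force: 0.0
```

Emit:
arm_command:
  steps:
    - {"slide": [0,0,0],"rot": [0,0,10],"grip": 0.5}
    - {"slide": [0,0,0],"rot": [0,0,2],"grip": 0.5}
    - {"slide": [0,0,0],"rot": [0,0,0],"grip": 0.5}
    - {"slide": [0,0,0],"rot": [0,0,0],"grip": 0.5}
    - {"slide": [0,0,0],"rot": [0,0,0],"grip": 0.5}
    - {"slide": [0,0,0],"rot": [0,0,0],"grip": 0.5}
    - {"slide": [0,0,0],"rot": [0,0,0],"grip": 0.5}
    - {"slide": [0,0,0],"rot": [0,0,0],"grip": 0.5}

```text
time: 23.55
ee_pos: [0.4445, 0.0975, 0.2071]
eef_rot: [-0.019, 1.0, 0.0, -0.0]
ft_force: [-0.5, -0.3, -0.2]
width: 0.0437
grip_force: 0.0
```

```bash
python3 studs.py 5; python3 -c "
from h import *
print(sensors.read_state()['joint_positions'])"
```

```text
[0.4445 0.0975 0.2071]
wrist [ 288  172   73   62 2980] bbox c [0.4479 0.1004 0.115 ] cen [0.4483 0.1009 0.115 ]
wrist [138 200   6   6  28] bbox c [ 0.4536 -0.0433  0.115 ] cen [ 0.4527 -0.0439  0.115 ]
wrist [105 196  12   1  12] bbox c [ 0.4491 -0.0661  0.115 ] cen [ 0.4487 -0.0664  0.115 ]
left_stud [(array([283., 165., 363., 241.]), 0.75)]
right_stud [(array([ 62., 163., 152., 232.]), 0.6)]
scene [327 242  33  29 712] bbox c [ 0.4482 -0.0747  0.115 ] cen [ 0.4483 -0.074   0.115 ]
scene [247 206  31  26 612] bbox c [0.4443 0.0972 0.115 ] cen [0.4444 0.0977 0.115 ]
scene [513 207  15  62 490] bbox c [ 0.6482 -0.334   0.115 ] cen [ 0.6487 -0.3336  0.115 ]
left_stud [(array([245., 202., 278., 231.]), 0.58)]
right_stud [(array([329., 242., 355., 270.]), 0.79)]
top [606 239  34  39 424] bbox c [ 0.4275 -0.648   0.115 ] cen [ 0.4231 -0.6345  0.115 ]
top [370 244  21   6 117] bbox c [ 0.4503 -0.0676  0.115 ] cen [ 0.451  -0.0676  0.115 ]
top [473 125  13  54 102] bbox c [ 0.6836 -0.3116  0.115 ] cen [ 0.6942 -0.3094  0.115 ]
left_stud []
right_stud [(array([371., 239., 394., 260.]), 0.96)]
[-1.0207433  -0.08679643  0.68049129  1.93890723  0.05703587  1.27065813
  1.25032785]
```

View pics/wrist5.png

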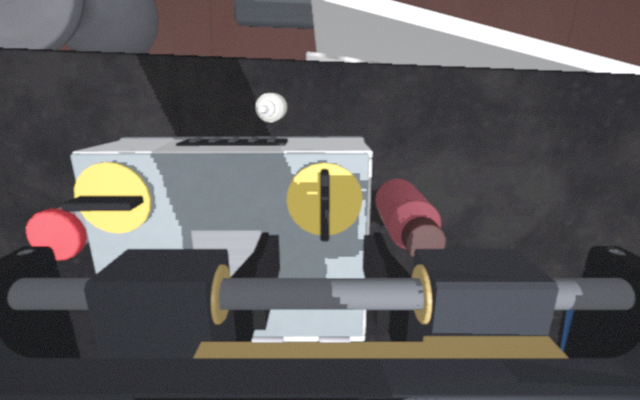

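The right fin now lies across at (110,203), locked. The left fin is at (325,205), about 3 mm to +y of the tool. Now the left stud.

Emit:
arm_command:
  steps:
    - {"slide": [0.001,0.003,-0.03],"rot": [0,0,0],"grip": 0.5}
    - {"slide": [0,0,-0.03],"rot": [0,0,0],"grip": 0.5}
    - {"slide": [0,0,-0.02],"rot": [0,0,0],"grip": 0.5}
    - {"slide": [0,0,-0.01],"rot": [0,0,0],"grip": 0.5}
    - {"slide": [0,0,0],"rot": [0,0,0],"grip": 0}
    - {"slide": [0,0,0],"rot": [0,0,0],"grip": 0}
    - {"slide": [0,0,0],"rot": [0,0,0],"grip": 0}
    - {"slide": [0,0,0],"rot": [0,0,0],"grip": 0}

```text
time: 25.0
ee_pos: [0.4457, 0.1006, 0.1175]
eef_rot: [-0.019, 1.0, 0.0, 0.0]
ft_force: [-0.5, -0.9, 0.1]
width: 0.0116
grip_force: 0.0
```

Emit:
arm_command:
  steps:
    - {"slide": [0,0,-0.005],"rot": [0,0,0],"grip": 0}
    - {"slide": [0,0,-0.005],"rot": [0,0,0],"grip": 0}
    - {"slide": [0,0,-0.004],"rot": [0,0,0],"grip": 0}
    - {"slide": [0,0,-0.001],"rot": [0,0,0],"grip": 0}
    - {"slide": [0,0,-0.001],"rot": [0,0,0],"grip": 0}
    - {"slide": [0,0,0],"rot": [0,0,0],"grip": 0}
    - {"slide": [0,0,0],"rot": [0,0,0],"grip": 0}
    - {"slide": [0,0,0],"rot": [0,0,0],"grip": 0}

```text
time: 26.0
ee_pos: [0.4463, 0.1004, 0.1024]
eef_rot: [-0.019, 1.0, 0.0, 0.0]
ft_force: [-6.6, -4.4, 25.6]
width: 0.0068
grip_force: 25.0
```

Bottomed. I'll turn it.

Emit:
arm_command:
  steps:
    - {"slide": [0,0,0.0005],"rot": [0,0,-8],"grip": 0}
    - {"slide": [0,0,0],"rot": [0,0,-10],"grip": 0}
    - {"slide": [0,0,0],"rot": [0,0,-10],"grip": 0}
    - {"slide": [0,0,0],"rot": [0,0,-10],"grip": 0}
    - {"slide": [0,0,0],"rot": [0,0,-10],"grip": 0}
    - {"slide": [0,0,0],"rot": [0,0,-10],"grip": 0}
    - {"slide": [0,0,0],"rot": [0,0,-10],"grip": 0}
    - {"slide": [0,0,0],"rot": [0,0,-8],"grip": 0}

```text
time: 27.0
ee_pos: [0.446, 0.1001, 0.1025]
eef_rot: [0.603, 0.798, 0.0, 0.0]
ft_force: [-6.5, -4.6, 21.8]
width: 0.0064
grip_force: 25.0
```

Emit:
arm_command:
  steps:
    - {"slide": [0,0,0],"rot": [0,0,-8],"grip": 0}
    - {"slide": [0,0,0],"rot": [0,0,-6],"grip": 0}
    - {"slide": [0,0,0],"rot": [0,0,-2],"grip": 0}
    - {"slide": [0,0,0],"rot": [0,0,0],"grip": 0}
    - {"slide": [0,0,0],"rot": [0,0,0],"grip": 0}
    - {"slide": [0,0,0],"rot": [0,0,0],"grip": 0}
    - {"slide": [0,0,0],"rot": [0,0,0],"grip": 0}
    - {"slide": [0,0,0],"rot": [0,0,0],"grip": 0}

```text
time: 28.0
ee_pos: [0.446, 0.1001, 0.1025]
eef_rot: [0.706, 0.708, 0.0, 0.0]
ft_force: [-5.9, -5.0, 21.8]
width: 0.0071
grip_force: 25.2
```

Emit:
arm_command:
  steps:
    - {"slide": [0,0,0.004],"rot": [0,0,0],"grip": 0}
    - {"slide": [0,0,0.002],"rot": [0,0,0],"grip": 0}
    - {"slide": [0,0,0],"rot": [0,0,0],"grip": 0.5}
    - {"slide": [0,0,0],"rot": [0,0,0],"grip": 0.5}
    - {"slide": [0,0,0],"rot": [0,0,0],"grip": 0.5}
    - {"slide": [0,0,0.03],"rot": [0,0,0],"grip": 0.5}
    - {"slide": [0,0,0.04],"rot": [0,0,0],"grip": 0.5}
    - {"slide": [0,0,0.04],"rot": [0,0,0],"grip": 0.5}

```text
time: 29.0
ee_pos: [0.4451, 0.1006, 0.2183]
eef_rot: [0.706, 0.708, -0.0, -0.0]
ft_force: [0.7, 0.4, -0.5]
width: 0.0431
grip_force: 0.0
```

Emit:
arm_command:
  steps:
    - {"slide": [0,0,0.02],"rot": [0,0,10],"grip": 0.5}
    - {"slide": [0,0,0.02],"rot": [0,0,10],"grip": 0.5}
    - {"slide": [0,-0.01,0],"rot": [0,0,10],"grip": 0.5}
    - {"slide": [0,-0.02,0],"rot": [0,0,10],"grip": 0.5}
    - {"slide": [0,-0.02,0],"rot": [0,0,10],"grip": 0.5}
    - {"slide": [0,-0.02,0],"rot": [0,0,10],"grip": 0.5}
    - {"slide": [0,-0.01,0],"rot": [0,0,10],"grip": 0.5}
    - {"slide": [0,0,0],"rot": [0,0,10],"grip": 0.5}

```text
time: 30.0
ee_pos: [0.4453, 0.0199, 0.2571]
eef_rot: [0.083, 0.997, 0.0, -0.0]
ft_force: [0.1, 0.6, 1.0]
width: 0.0436
grip_force: 0.0
```

Run:
```python
from h import *
c=eyes.camera("wrist"); s=eyes.camera("scene"); st=sensors.read_state(); print(st["ee_pos"],st["eef_rot"])
im=np.vstack([c["pixels"][60:260],cv2.resize(s["pixels"][160:310,200:440],None,fx=2.66,fy=2.66)[:, :638].copy() if 0 else cv2.resize(s["pixels"][160:300,200:440],(640,373))])
cv2.imwrite("pics/f.png",im[:,:,::-1])
```

```text
[0.44528891 0.02077176 0.25721566] [ 8.40870440e-02  9.96458298e-01  3.79675810e-04 -2.92231649e-04]
```

View pics/f.png

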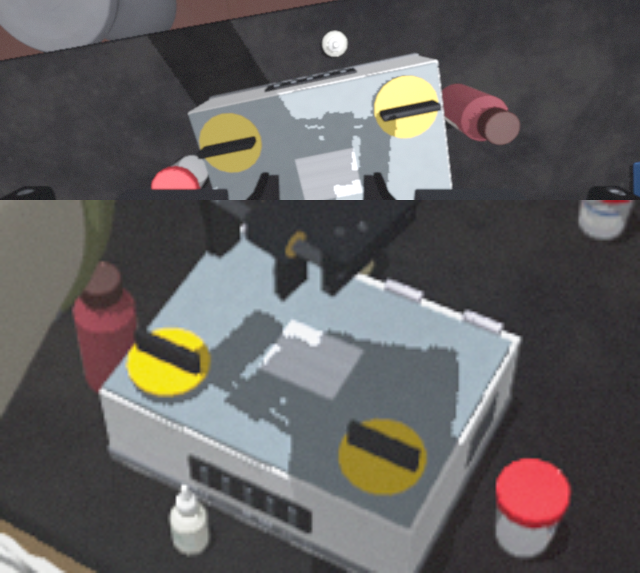

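The wrist and scene views show both fins parallel to the hinge at (228,148) and (410,110), the discs seated, and the panel flat. The bottles and cup are standing where they were and the gripper is clear.

```bash
python3 -c "
from bench import order
print(order.close_job())"
```

```text
the job is handed in; nothing more can be done
None
```

I pushed the shaft to its left stop and back to the right, shut the panel, locked both studs and handed the job in at about 30 s; no verdict came back, and I judged the studs seated in their notches from the pictures, without measuring their depth.

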